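# Centre a circuit board between the stops of a repair stage

### The job

Slide the circuit board (without picking it up) so that its far edge is flush along the stage's back fence, and push both side stops in by their orange lugs until the board is held snugly between the two sprung red pads, centred on the stage's white centre line. Both pads must be pressed in by some 2 to 3 mm and stay so when you let go; squeeze gently, by feel, never jamming a pad solid, and leave the screwdriver, cutters and jar alone.

Things in the scene. Friction and masses are not known exactly. Their poses are not given: they have to be found in the camera images.
- stage: the stage: fixed dark grey plate 170 mm (x) by 400 (y), 12 thick. Origin: centre of its underside, on the table; z up, x away from the robot, y left. Bright aluminium fence 100 mm long (y), 18 mm high above the plate; its near face, looking to -x, is 50 mm to +x of the origin. White centre line at y = 0. A board flush on the fence has its origin 20 mm to +x of the stage's
- board: the circuit board: a green board in a black carrier, 60 mm (x) by 90 mm (y), edges 8 mm high; components on top reach 20 mm above its underside. About 0.12 kg. Origin: centre of its underside; x towards its far edge, y to its left; small white marks at the middle of its near and far edges.
- stop_left: left (+y) side stop: blue block 36 mm (x) by 42 (y), 20 high, with an orange lug, sliding along the stage's y on a track 20 mm to +x of its origin; takes 13 N, stays put; starts 141-155 mm left of centre, slides 85 mm inward. Origin: plate top, under the lug. The red pad's face is 45 to 61 mm inward of it: its brass screw's setting is unmeasured, so feel for contact. Axes as the stage's
- stop_right: right (-y) side stop, the left one's mirror image, set on its own. Pads: red rubber, 26 mm wide, 1.5 to 13.5 mm above the plate, sprung: each yields about 1 mm per 1.2 N, 5 mm in all, then it is solid. A pressed pad pushes the board away, against the other pad. Origin: plate top, under the lug; axes as the stage's; the block reaches 12 mm outward and 30 mm inward of it
- lug_left (a point): centre of the top of the left stop's orange lug, an upright block 24 mm (x) by 16 mm (y) whose top is 55 mm above the plate and 35 mm above the blue block; push it inward (-y) from its outer side
- lug_right (a point): centre of the top of the right stop's orange lug, an upright block 24 mm (x) by 16 mm (y) whose top is 55 mm above the plate and 35 mm above the blue block; push it inward (+y) from its outer side
- screwdriver: bystander: a screwdriver with a yellow handle, 170 mm long, lying on the table on the robot's side of the stage. Origin near its middle.
- cutters: bystander: side cutters with orange handles, about 165 mm long, lying on the table beyond the stage. Origin at the pivot.
- jar: bystander: an amber jar with a black lid, 44 mm across and 50 mm high, standing beyond the stage. Origin: centre of its underside.
There are look-alikes about, which are no part of the job. Leave any pink look-alike of the board alone.

How it is judged:
By the outcome, as a careful person would: the job done as asked, in the order asked, and still so for the second after the job is handed in, with the robot touching nothing.
It also fails if it takes over 72 s, if anything falls off the work surface, if the arm or the gripper's body presses on something with over 40 N, if the wrist force passes 120 N, or if a joint passes its speed limit or range.

### The arm

A 6-joint arm with a two-finger parallel gripper is mounted at the origin on the work surface. World frame = base frame: x ahead of the robot, y to its left, z up, the work surface at z = 0. Lengths are in mm, angles in rad, forces in N, time in s.
With the tool pointing down it reaches from about 300 to 775 mm from the base axis. Payload 14.6 kg.
Tool frame: the origin (TCP) lies at the very end of the fingers, on their centre line; the grasp point (between the pads) lies 19 mm behind it; z points along the fingers, y is the line along which they close (so a half turn about z gives the same grasp; the last joint's range is limited). The gripper opens to 94 mm and grips with 3 to 60 N. Pads are 16 mm wide; open, the fingers measure 119 mm over their backs; the gripper's body (75 mm by 177 mm) begins 78 mm behind the grasp point.
Start: joints at [1.238, 0.3, 1.521, -0, 1.321, -0.067], TCP at [144.472, 530.676, 205.446] pointing down, gripper open.
Joint ranges: [-3.03, 3.03], [-0.79, 2.21], [0.23, 2.52], [-1.04, 4.18], [0, 3.07], [-2.55, 2.55]. Speed limits (rad/s): [2.22, 2.22, 2.57, 3.14, 3.14, 3.14].

### API

Orientations are given as [roll, pitch, yaw] about the fixed x, y, z axes, in that order (R = Rz(yaw) Ry(pitch) Rx(roll)).
In Python, from cell import manip gives the robot as it stands.
- The arm moves only by the tool servo_tool, never from a script. Its argument "rows" is a list of rows, each a list of 7 numbers: the turn, a rotation vector about the world's x, y, z in degrees, then the shift along the world's x, y, z in mm, then the closure, from 0 (fully open) to 1 (shut). In form: [[rx, ry, rz, dx, dy, dz, fingers], ...]. A call has 1 to 20 rows; each row shifts and turns the commanded pose from where the row before left it; what a row does not reach is not made up. A row lasts 1/8 s, in which the tool goes at most 62.5 mm and 10.7 degrees, less where a joint would pass 70% of its speed; a pose out of reach is approached as far as the arm can. A call with a gripper value outside its range is refused whole. The fingers move at their own pace and stop on an object; "grip_force" is the grip in N (left out, the last holds). Time passes only in rows, so rows that do not move let the fingers close. It gives the time, the measured TCP pose, the force, the opening and the grip force at its end, in the units of the state.
- manip.read_state(): the state, without advancing time (a new reading comes with each control period).
- manip.camera(name): name is "scene" or "top" or "wrist"; returns the picture (480x640x3 uint8, red, green, blue); there is no depth.
- manip.camera_info(name): a dict with "fx", "fy", "cx", "cy" (pixels), "position" and "rotation" of the camera in the world; the wrist camera has in their place "T_tool_cam" (4x4, takes a point from camera to tool coordinates, whose origin is the TCP and whose axes are the flange's). Camera axes: x right, y down, z forward; pixel columns grow to the right and rows downward; lengths in mm; the calibration is good to about 2 mm. The wrist camera is an equidistant fisheye: a pixel r from the principal point sees the ray r / f radians off the axis. A picture is of the moment at which its call begins: read the wrist's pose just before it. camera_info takes no time and is no camera call.
- manip.sign_off(): hands the job in; it is judged then, once.
The state is a dict: "clock": time; "joints": joint angles; "qd": joint speeds; "effort": joint torques, N m; "eef_pos": TCP position; "eef_rot": TCP orientation; "wrist_force": force on the tool from outside, world axes, zero at the start; "moment": the same for the moment, N m; "finger_gap": finger opening in mm; "finger_force": force on a finger pad.
Only numpy, scipy, OpenCV 4.12 (cv2) and the standard library are available. Lean on these libraries where they do the work, as an engineer would, in place of code of your own. Each camera call takes 0.05 s, during which the arm holds its last target. There are 200 camera calls.

## Working session

There is one attempt and no reset: what is moved stays moved. The work goes in short steps, Python scripts to look and compute and a tool call to move; the robot and the scene stay as the last step left them, time stands still between calls to the robot, and variables do not carry over. Pictures are saved under pics/ and viewed, at most 10 in all, crops included, and the job is handed in when it is done.

Besides the shell and the picture viewer there is one more tool, called by a JSON object that holds its "name" and its "arguments". servo_tool: Moves the arm, as the interface text tells. Its arguments: {"type":"object","properties":{"rows":{"type":"array","items":{"type":"array","items":{"type":"number"}}},"grip_force":{"type":"number"}},"required":["rows"]}

```bash
mkdir -p pics; python3 - <<'E'
from cell import manip
import cv2
for n in("top","scene"):
    im=manip.camera(n); cv2.imwrite(f"pics/{n}0.png",im[:,:,::-1]); i=manip.camera_info(n); print(n,i)
s=manip.read_state(); print(s)
E
```

```text
top {'fx': 499.6797786923601, 'fy': 499.6797786923601, 'cx': 313.02968066603506, 'cy': 234.2688372310307, 'position': array([ 351.47804189,  -59.57454394, 1094.88759812]), 'rotation': array([-2.96134072, -0.01149784, -1.57148922])}
scene {'fx': 534.9927747270289, 'fy': 534.9927747270289, 'cx': 318.9840629228736, 'cy': 242.45170446339012, 'position': array([1144.37849894,  413.04567103,  604.70091707]), 'rotation': array([-2.15702431,  0.02009603,  2.20777173])}
{'clock': 0.1, 'joints': array([ 1.23841310e+00,  3.00420905e-01,  1.52151687e+00,  3.20153069e-05,
        1.32070492e+00, -6.66368182e-02]), 'qd': array([-5.58470568e-05, -1.83679568e-03, -6.60709408e-04, -1.31595211e-04,
        7.15461984e-04, -2.08000336e-05]), 'effort': array([ 2.78650259e-03, -5.32647836e+01, -3.53275251e+01,  7.09940423e-02,
        2.36491696e-02, -9.60159286e-05]), 'eef_pos': array([144.38328808, 530.46563478, 204.94102852]), 'eef_rot': array([-3.14054701e+00, -1.00861314e-04,  2.87583825e+00]), 'wrist_force': array([-0.28540668, -0.20192726,  0.85901209]), 'moment': array([-0.01693834,  0.00731583, -0.0346608 ]), 'finger_force': 0.0, 'finger_gap': 94.04488497138514}
```

View pics/top0.png

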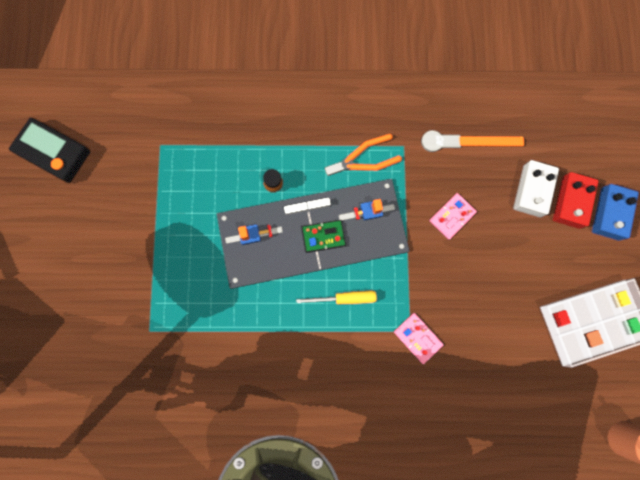

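View pics/scene0.png

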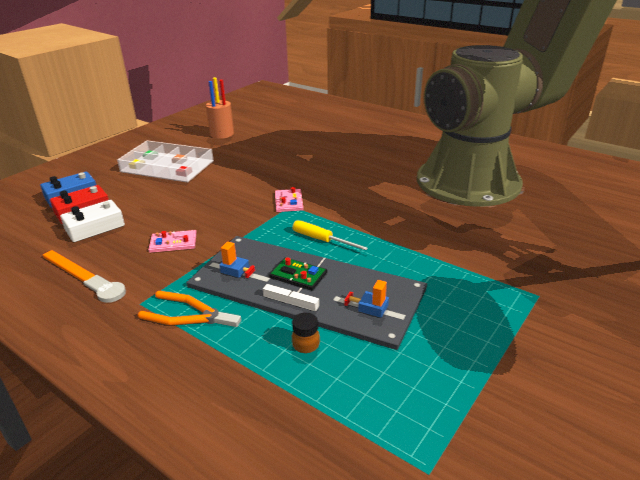

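Top view: stage with corner screws at (224,218), (387,186), (402,246), (235,281), fence at (307,206), left stop at (250,234) and right stop at (372,209). The green board in its black carrier is at (325,236). The other board-like things are pink, at (453,216) and (418,338), so they are look-alikes. The green one on the stage is the one meant. Next I measure and confirm it in a crop.

```bash
cat > h.py <<'E'
from cell import manip
import cv2, numpy as np
from scipy.spatial.transform import Rotation as R
def cast(name,uv,z):
    i=manip.camera_info(name); uv=np.atleast_2d(uv).astype(float)
    d=np.c_[(uv[:,0]-i['cx'])/i['fx'],(uv[:,1]-i['cy'])/i['fy'],np.ones(len(uv))]
    d=d@R.from_euler('xyz',i['rotation']).as_matrix().T
    p=np.array(i['position']); return p+d*((z-p[2])/d[:,2])[:,None]
def proj(name,P):
    i=manip.camera_info(name); c=(np.atleast_2d(P)-i['position'])@R.from_euler('xyz',i['rotation']).as_matrix()
    return np.c_[i['fx']*c[:,0]/c[:,2]+i['cx'],i['fy']*c[:,1]/c[:,2]+i['cy']]
def blobs(mask,amin=25):
    cs,_=cv2.findContours(mask.astype(np.uint8),cv2.RETR_EXTERNAL,cv2.CHAIN_APPROX_NONE)
    return [c[:,0,:] for c in cs if cv2.contourArea(c)>amin]
def rect(name,c,z):
    p=cast(name,c,z)[:,:2].astype(np.float32); (c0,wh,a)=cv2.minAreaRect(p); return np.round(c0,1),np.round(wh,1),round(a,1)
E
python3 - <<'E'
from h import *
im=cv2.imread("pics/top0.png"); hsv=cv2.cvtColor(im,cv2.COLOR_BGR2HSV); H,S,V=cv2.split(hsv)
roi=np.zeros(H.shape,bool); roi[150:325,160:410]=1
ms={'stage':((S<70)&(V<110)&(V>40),12,3000),'white':((S<50)&(V>170),20,8),'orange':((H>5)&(H<17)&(S>200)&(V>150),67,10),
'blue':((H>105)&(H<125)&(S>120)&(V>80),32,20),'green':((H>45)&(H<75)&(S>120),20,30),'red':(((H<4)|(H>174))&(S>170)&(V>100),20,8),'carrier':((V<45),20,60)}
for n,(m,z,a) in ms.items():
    for b in blobs(m&roi,a): print(n,b.mean(0).round(1),*rect("top",b,z))
# stage with corner fill
cs=blobs(ms['stage'][0]&roi,300); h=cv2.convexHull(np.vstack(cs)); q=cv2.approxPolyDP(h,6,True)[:,0]; print('hullpoly',q.tolist(),cast("top",q,12)[:,:2].round(1).tolist())
print(*rect("top",h[:,0],12))
c=im[170:300,205:415]; cv2.imwrite("pics/crop1.png",cv2.resize(c,(798,494),interpolation=cv2.INTER_CUBIC))
E
```

```text
stage [290.4 238.4] [553.8 -73.7] [168.3 405.3] 11.5
white [316.2 299.7] [405.  -78.4] [ 6.5 81.4] 2.2
white [234.7 279.8] [447.9  96.1] [7.7 9. ] 45.8
white [318. 260.] [490.7 -82.6] [35.9  3.8] 11.1
white [401.2 245.8] [ 522.2 -264.6] [9.2 7.9] 43.8
white [232.3 238.7] [537.3 103.4] [12.2 32.4] 11.6
white [278.8 229.4] [557.9   3.5] [11.2 10.9] 0.6
white [346.7 215.7] [ 588.8 -145.8] [12.8 34.3] 11.6
white [306.7 205.2] [612.7 -58.1] [ 18.2 102.5] 11.7
white [386.6 185.4] [ 658.2 -236. ] [6.7 7.1] 88.5
white [333.8 168. ] [ 698.6 -118.9] [17.9 39.9] 21.4
blue [312.3 241.2] [530.4 -70.8] [13.1 10.8] 0.0
blue [250.9 235.5] [545.5  65.9] [37.6 41.6] 11.6
blue [370.  211.6] [ 600.4 -198.6] [38.4 43.2] 12.7
green [321.  234.4] [544.8 -94.6] [55.1 85.3] 9.6
red [356.4 213. ] [ 595.4 -168.7] [23.4  6.3] 17.2
hullpoly [[408, 251], [230, 287], [218, 214], [391, 180]] [[511.8, -280.6], [432.9, 107.1], [594.1, 138.3], [673.3, -247.8]]
[553.8 -73.7] [168.3 405.3] 11.5
```

View pics/crop1.png

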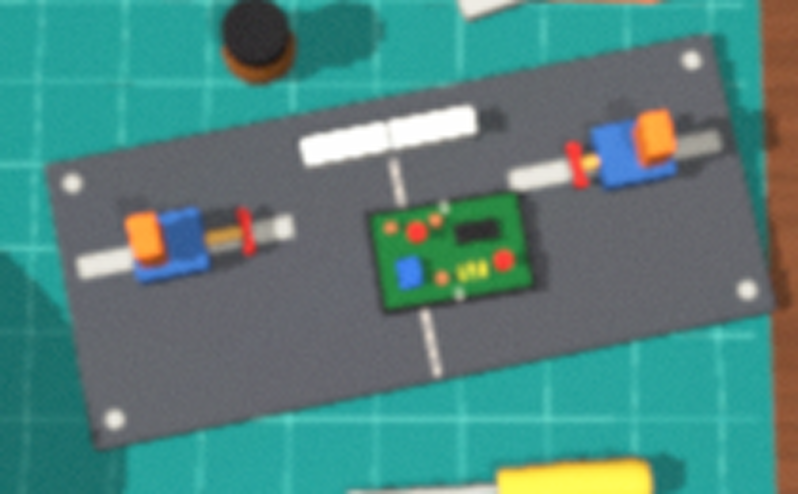

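The crop confirms it: the green board in its black carrier is at crop (455,250), on the stage and just right of the white line. The stage fits its known sizes, with origin about (554,-70) and yaw about 11.6° (405 x 168 measured against 400 x 170). The board is at stage (-14,-22), skewed about -2°. First move: go above the board's near side, with the tool's y along the stage's y.

{"name": "servo_tool", "arguments": {"rows": [[0,0,-9.6,21.8,-39.7,0,0.45],[0,0,-9.6,21.8,-39.7,0,0.45],[0,0,-9.6,21.8,-39.7,0,0.45],[0,0,-9.6,21.8,-39.7,0,0.45],[0,0,-9.6,21.8,-39.7,0,0.45],[0,0,-9.6,21.8,-39.7,0,0.45],[0,0,-9.6,21.8,-39.7,0,0.45],[0,0,-9.6,21.8,-39.7,0,0.45],[0,0,-9.6,21.8,-39.7,0,0.45],[0,0,-9.6,21.8,-39.7,0,0.45],[0,0,-9.6,21.8,-39.7,0,0.45],[0,0,-9.6,21.8,-39.7,0,0.45],[0,0,-9.6,21.8,-39.7,0,0.45],[0,0,-9.6,21.8,-39.7,0,0.45],[0,0,-9.6,21.8,-39.7,0,0.45],[0,0,-9.2,21.8,-39.7,0,0.45],[0,0,0,0,0,0,0.45],[0,0,0,0,0,0,0.45]]}}

```text
clock: 2.35
eef_pos: [492.9, -104.1, 205.1]
eef_rot: [-3.141, 0.001, 0.203]
wrist_force: [-0.1, -0.1, 0.8]
finger_gap: 51.1
finger_force: 0.0
```

```bash
cat >> h.py <<'E'
def wproj(P,s):   # world -> wrist pixel (fisheye)
    i=manip.camera_info("wrist"); T=np.array(i["T_tool_cam"])
    Rt=R.from_euler('xyz',s['eef_rot']).as_matrix(); Rc=Rt@T[:3,:3]; pc=s['eef_pos']+Rt@T[:3,3]
    c=(np.atleast_2d(P)-pc)@Rc; r=np.hypot(c[:,0],c[:,1]); th=np.arctan2(r,c[:,2])
    return np.c_[i['fx']*th*c[:,0]/r+i['cx'],i['fy']*th*c[:,1]/r+i['cy']]
def wcast(uv,z,s):
    i=manip.camera_info("wrist"); T=np.array(i["T_tool_cam"])
    Rt=R.from_euler('xyz',s['eef_rot']).as_matrix(); Rc=Rt@T[:3,:3]; pc=s['eef_pos']+Rt@T[:3,3]
    uv=np.atleast_2d(uv).astype(float); x=(uv[:,0]-i['cx'])/i['fx']; y=(uv[:,1]-i['cy'])/i['fy']; th=np.hypot(x,y)
    d=np.c_[np.sin(th)*x/th,np.sin(th)*y/th,np.cos(th)]@Rc.T
    return pc+d*((z-pc[2])/d[:,2])[:,None]
O=np.array([554.,-70.2]); YAW=np.radians(11.6)
def st(p):  # world -> stage xy
    d=np.atleast_2d(p)[:,:2]-O; c,s_=np.cos(YAW),np.sin(YAW); return np.c_[d[:,0]*c+d[:,1]*s_,-d[:,0]*s_+d[:,1]*c].round(1)
def wpic(n):
    s=manip.read_state(); im=manip.camera("wrist")[:,:,::-1].copy(); cv2.imwrite(f"pics/{n}.png",im)
    print('tcp',s['eef_pos'].round(1),'stage',st(s['eef_pos']),'yaw',round(np.degrees(s['eef_rot'][2]),2),'F',s['wrist_force'].round(2),'gap',round(s['finger_gap'],1),'t',s['clock'])
    return s,im
E
python3 -c "
from h import *
s,im=wpic('w1'); i=manip.camera_info('wrist'); print(i)
for n,p in dict(O=[554,-70.2,12]).items(): print(n,wproj(p,s))
print('lugs',st(cast('top',[[243.2,232.6],[377.4,205.5]],67)))
"
```

```text
tcp [ 492.9 -104.1  205.1] stage [[-66.7 -21. ]] yaw 11.64 F [-0.14 -0.14  0.8 ] gap 51.1 t 2.35
{'fx': 371.64829954431775, 'fy': 371.64829954431775, 'cx': 325.92835396056756, 'cy': 243.48831443213444, 'T_tool_cam': array([[-1.17577973e-04, -9.63779361e-01, -2.66700822e-01,
         7.79022516e+01],
       [ 9.99999992e-01, -1.27510896e-04,  1.99264381e-05,
         7.94920779e-01],
       [-5.32119506e-05, -2.66700818e-01,  9.63779368e-01,
        -1.79444448e+02],
       [ 0.00000000e+00,  0.00000000e+00,  0.00000000e+00,
         1.00000000e+00]])}
O [[304.17932582 154.27555225]]
lugs [[  17.4  144. ]
 [  18.2 -144.2]]
```

View pics/w1.png

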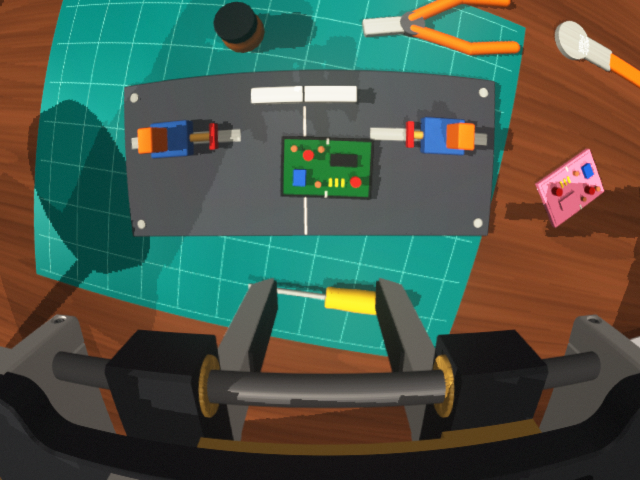

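Wrist view: board at (327,168) with edge marks at (328,141) and (326,193). The centre line is at u≈305, and my stage origin projects to (304,154), so the fit holds. Next I descend and push the near edge.

{"name": "servo_tool", "arguments": {"rows": [[0,0,0,0,0,-45,0.45],[0,0,0,0,0,-45,0.45],[0,0,0,0,0,-45,0.45],[0,0,0,0,0,-35,0.45],[0,0,0,0,0,-13,0.45],[0,0,0,0,0,-6,0.45],[0,0,0,4.9,1,0,0.45],[0,0,0,4.9,1,0,0.45],[0,0,0,4.9,1,0,0.45],[0,0,0,4.9,1,0,0.45],[0,0,0,4.9,1,0,0.45],[0,0,0,4.9,1,0,0.45],[0,0,0,4.9,1,0,0.45],[0,0,0,4.9,1,0,0.45],[0,0,0,3.9,0.8,0,0.45]]}}

```text
clock: 4.28
eef_pos: [536.7, -95.6, 16.4]
eef_rot: [-3.142, 0.0, 0.202]
wrist_force: [-1.8, -0.3, 0.1]
finger_gap: 51.7
finger_force: 0.7
```

{"name": "servo_tool", "arguments": {"rows": [[0,0,0,0.98,0.2,0,0.45],[0,0,0,0.98,0.2,0,0.45],[0,0,0,0,0,0,0.45]]}}

```text
clock: 4.65
eef_pos: [538.4, -95.3, 16.4]
eef_rot: [3.142, -0.0, 0.202]
wrist_force: [0.7, 0.1, -0.4]
finger_gap: 51.6
finger_force: 0.0
```

{"name": "servo_tool", "arguments": {"rows": [[0,0,0,0.98,0.2,0,0.45],[0,0,0,0,0,0,0.45]]}}

```text
clock: 4.9
eef_pos: [539.4, -95.1, 16.4]
eef_rot: [-3.142, -0.0, 0.202]
wrist_force: [-0.2, 0.1, -0.8]
finger_gap: 51.8
finger_force: 0.1
```

{"name": "servo_tool", "arguments": {"rows": [[0,0,0,0.98,0.2,0,0.45],[0,0,0,0,0,0,0.45]]}}

```text
clock: 5.15
eef_pos: [540.4, -94.9, 16.4]
eef_rot: [3.142, -0.0, 0.202]
wrist_force: [-0.7, 0.6, 0.0]
finger_gap: 51.8
finger_force: 0.1
```

```bash
python3 -c "
from h import *
s,im=wpic('w2')"
```

```text
tcp [540.4 -94.9  16.4] stage [[-18.3 -21.5]] yaw 11.57 F [-0.67  0.64  0.02] gap 51.8 t 5.15
```

{"name": "servo_tool", "arguments": {"rows": [[0,0,0,0.98,0.2,0,0.45],[0,0,0,0,0,0,0.45]]}}

```text
clock: 5.45
eef_pos: [540.7, -94.9, 16.4]
eef_rot: [-3.141, 0.002, 0.202]
wrist_force: [-6.5, -1.9, 2.0]
finger_gap: 51.5
finger_force: 3.0
```

{"name": "servo_tool", "arguments": {"rows": [[0,0,0,0.98,0.2,0,0.45],[0,0,0,0,0,0,0.45]]}}

```text
clock: 5.7
eef_pos: [540.9, -94.9, 16.3]
eef_rot: [-3.141, 0.004, 0.202]
wrist_force: [-11.1, -3.6, 7.2]
finger_gap: 51.5
finger_force: 6.0
```

```bash
python3 -c "
from h import *
s,im=wpic('w2')
im=cv2.resize(im[0:480],(640,480)); cv2.imwrite('pics/w2.png',im)"
```

```text
tcp [540.9 -94.9  16.3] stage [[-17.8 -21.5]] yaw 11.58 F [-11.13  -3.55   7.15] gap 51.5 t 5.7
```

View pics/w2.png

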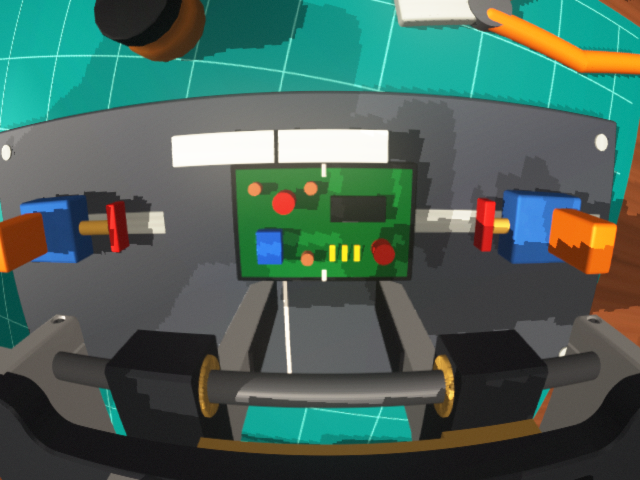

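The board is flush on the fence: contact came at TCP stage x = -17.8, against -18 expected. In the view its far edge at row 165 meets the fence, its mark is at u=324 and the centre line at u=275. Next I back off, close the fingers, and go outside the right lug.

{"name": "servo_tool", "arguments": {"rows": [[0,0,0,-7.4,-1.5,0,0.45],[0,0,0,-7.3,-1.5,0,0.45],[0,0,0,0,0,50,1],[0,0,0,0,0,54,1],[0,0,10,9.1,-15.2,0,1],[0,0,10,9.1,-15.2,0,1],[0,0,10,9.1,-15.2,0,1],[0,0,10,9.1,-15.2,0,1],[0,0,10,9.1,-15.2,0,1],[0,0,10,9.1,-15.2,0,1],[0,0,10,9.1,-15.2,0,1],[0,0,10,9.1,-15.2,0,1],[0,0,10,9.2,-15.2,0,1],[0,0,0,0,0,-35,1],[0,0,0,0,0,-35,1],[0,0,0,0,0,-10,1],[0,0,0,0,0,0,1]], "grip_force": 20}}

```text
clock: 7.88
eef_pos: [609.6, -234.4, 40.8]
eef_rot: [-3.142, -0.0, 1.773]
wrist_force: [0.7, -0.3, 0.6]
finger_gap: 0.9
finger_force: 0.0
```

```bash
python3 -c "
from h import *
s=manip.read_state(); print(s['eef_pos'],st(s['eef_pos']),np.degrees(s['eef_rot'][2]),s['wrist_force'],s['finger_gap'],s['clock'])"
```

```text
[ 609.57814286 -234.36832721   40.76706703] [[  21.4 -172. ]] 101.57244442680656 [ 0.699656   -0.29269376  0.59500776] 0.9276862920682293 7.875
```

{"name": "servo_tool", "arguments": {"rows": [[0,0,0,-0.8,3.9,0,1],[0,0,0,-0.8,3.9,0,1],[0,0,0,-0.8,3.9,0,1],[0,0,0,-0.8,3.9,0,1],[0,0,0,-0.8,3.9,0,1],[0,0,0,-0.8,3.9,0,1],[0,0,0,-0.8,3.9,0,1],[0,0,0,-0.8,3.9,0,1],[0,0,0,-0.8,3.9,0,1],[0,0,0,-0.8,3.9,0,1],[0,0,0,-0.8,3.9,0,1],[0,0,0,-0.8,3.9,0,1],[0,0,0,0,0,0,1]]}}

```text
clock: 9.5
eef_pos: [600.6, -188.9, 41.6]
eef_rot: [3.14, 0.003, 1.773]
wrist_force: [2.0, -10.1, 1.5]
finger_gap: 0.4
finger_force: 5.1
```

```bash
python3 -c "
from h import *
s,im=wpic('w3'); t=manip.camera('top')[:,:,::-1]
c=cv2.resize(t[180:270,220:400],(800,400),interpolation=cv2.INTER_CUBIC); c=np.vstack([c,np.zeros((0,800,3),np.uint8)]); cv2.imwrite('pics/t3.png',t); 
w=cv2.resize(im,(266,200)); cv2.imwrite('pics/c3.png',np.vstack([c,np.hstack([w,np.zeros((200,534,3),np.uint8)])]))
"
```

```text
tcp [ 600.6 -188.9   41.6] stage [[  21.7 -125.7]] yaw 101.56 F [  2.   -10.13   1.5 ] gap 0.4 t 9.5
```

View pics/c3.png

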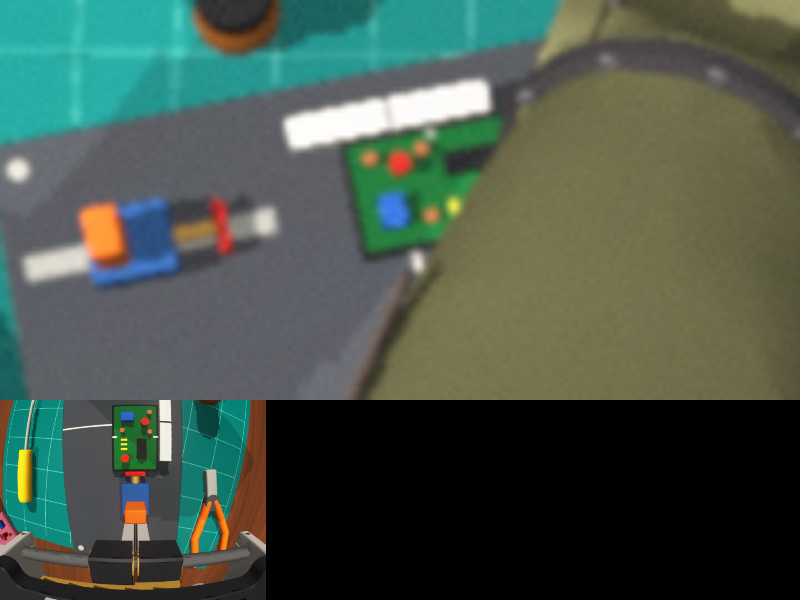

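The composite shows the pad just reaching the board. The wrist view (bottom) shows the board, the pad and the centre line. I measure the board's y from the wrist view by masks.

```bash
cat >> h.py <<'E'
def meas(s,im,show=True):
    H,S,V=cv2.split(cv2.cvtColor(im,cv2.COLOR_BGR2HSV))
    g=max(blobs((H>45)&(H<78)&(S>110),300),key=lambda b:abs(cv2.contourArea(b)) if cv2.contourArea(b)<20000 else 0)
    p=st(wcast(g,20,s)); (c,wh,a)=cv2.minAreaRect(p.astype(np.float32)); print('green stage c',np.round(c,1),np.round(wh,1),round(a,1))
    for b in blobs((S<60)&(V>150),4):
        q=st(wcast(b,20,s)); 
        if abs(q).max()<120: print(' white',b.mean(0).round(0),'min',q.min(0),'max',q.max(0))
    for b in blobs(((H<5)|(H>174))&(S>150)&(V>70),30):
        q=st(wcast(b,25.5,s)); print(' red',b.mean(0).round(0),'min',q.min(0),'max',q.max(0)) if abs(q).max()<140 else 0
    for b in blobs((H>105)&(H<125)&(S>110)&(V>60),100):
        q=st(wcast(b,32,s)); print(' blue',b.mean(0).round(0),'min',q.min(0),'max',q.max(0)) if abs(q).max()<180 else 0
E
python3 -c "
from h import *
s=manip.read_state(); im=cv2.imread('pics/w3.png'); meas(s,im)
print(wproj([[*(O+[-.2011*y+.9796*x,.9796*y+.2011*x]),12] for x,y in((-60,0),(-30,0),(-10,-20))],s).round())"
```

```text
green stage c [ 21.5 -18.7] [54.7 84.9] 0.1
 white [276.  89.] min [ -7.7 -19.7] max [ -1.7 -17.8]
 white [374.  88.] min [ 45.1 -19.7] max [ 50.5 -17.5]
 white [210.  64.] min [-77.9  -3.4] max [-8.3 -0.7]
 white [398. 100.] min [ 53.2 -49.9] max [68.9  1.5]
 white [397.  25.] min [53.1  3.5] max [68.9 34.8]
 red [325. 177.] min [  8.5 -69.9] max [ 34.8 -63.5]
 red [301. 140.] min [  4.5 -51.9] max [ 14.4 -42.4]
 red [348.  52.] min [28.9 -5.6] max [38.8  5.6]
 blue [325. 236.] min [   4.  -120.1] max [ 39.5 -76.4]
 blue [306.  39.] min [ 4.1 -1.1] max [19.2 11.5]
[[184.  66.]
 [233.  61.]
 [268.  93.]]
```

```bash
python3 -c "
import cv2
im=cv2.imread('pics/w3.png')[0:320,120:460]; cv2.imwrite('pics/c3b.png',cv2.resize(im,(637,600),interpolation=cv2.INTER_CUBIC))"
```

```text
(no output)
```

View pics/c3b.png

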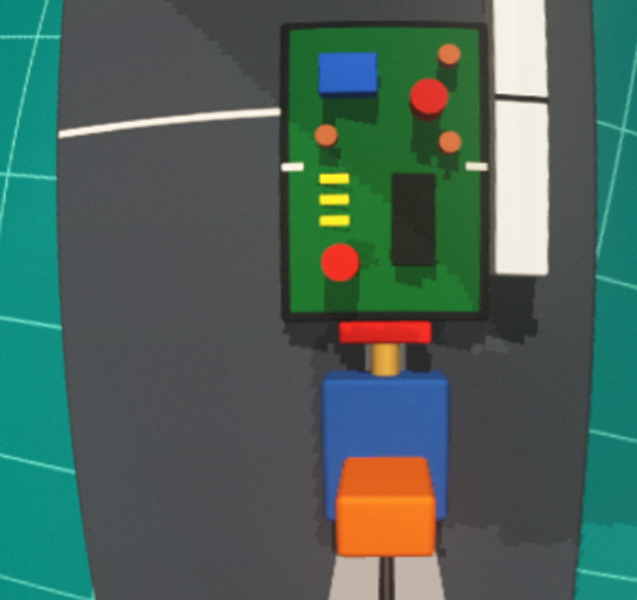

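The crop shows the pad (385,331) just touching the board's right edge. The board's marks are at (292,167) and (477,167), with the line about 19 mm further on. I push 19 mm more and measure again.

{"name": "servo_tool", "arguments": {"rows": [[0,0,0,-0.6,2.94,0,1],[0,0,0,-0.6,2.94,0,1],[0,0,0,-0.6,2.94,0,1],[0,0,0,-0.6,2.94,0,1],[0,0,0,-0.6,2.94,0,1],[0,0,0,-0.4,1.96,0,1],[0,0,0,-0.2,0.98,0,1],[0,0,0,0,0,0,1]]}}

```text
clock: 10.6
eef_pos: [597.0, -171.7, 41.5]
eef_rot: [3.14, 0.004, 1.772]
wrist_force: [2.1, -12.9, 0.6]
finger_gap: 0.8
finger_force: 6.4
```

```bash
cat >> h.py <<'E'
def line(s,im):
    H,S,V=cv2.split(cv2.cvtColor(im,cv2.COLOR_BGR2HSV)); m=((S<60)&(V>140))
    v,u=np.nonzero(m); k=st(wcast(np.c_[u,v],12,s)); ok=(k[:,0]<-25)&(k[:,0]>-80)&(abs(k[:,1])<8); print('line y@12:',k[ok][:,1].mean().round(2) if ok.any() else None,ok.sum())
    k=st(wcast(np.c_[u,v],20,s)); 
    for a,b in((-11,-3),(42,49)):
        ok=(k[:,0]>a)&(k[:,0]<b)&(abs(k[:,1])<30); print('mark y@20',a,k[ok].mean(0).round(2) if ok.any() else None,ok.sum())
    for b in blobs(m,40):
        q=st(wcast(b,30,s)); print(' fence?',q.min(0),q.max(0)) if 45<q[:,0].mean()<70 and abs(q).max()<120 else 0
E
python3 -c "
from h import *
s,im=wpic('w4'); meas(s,im); line(s,im)"
```

```text
tcp [ 597.  -171.7   41.5] stage [[  21.7 -108. ]] yaw 101.55 F [  2.08 -12.93   0.62] gap 0.8 t 10.6
green stage c [21.3 -1.3] [84.8 54.5] 90.0
 white [374.  89.] min [45.1 -2.1] max [50.5 -0.3]
 white [216.  93.] min [-77.7  -2.7] max [-1.8 -0.2]
 white [398. 133.] min [ 53.2 -50.5] max [68.9  0.7]
 white [397.  41.] min [53.1  2.5] max [68.7 52.3]
 red [325. 177.] min [  8.5 -52.4] max [ 34.8 -46. ]
 red [301. 140.] min [  4.5 -34.3] max [ 14.4 -24.8]
 red [348.  52.] min [28.9 12. ] max [38.8 22.7]
 blue [325. 236.] min [   3.9 -102.5] max [ 39.4 -58.8]
 blue [305.  40.] min [ 4.1 16.4] max [19.2 28.8]
line y@12: -0.33 386
mark y@20 -11 [-7.32 -1.42] 58
mark y@20 42 [46.97 -1.22] 32
 fence? [ 51.6 -49.8] [66.6 -0.9]
 fence? [51.4  0.8] [66.5 48.2]
```

{"name": "servo_tool", "arguments": {"rows": [[0,0,0,-0.3,1.5,0,1],[0,0,0,-0.25,1.2,0,1],[0,0,0,-0.15,0.7,0,1],[0,0,0,0,0,0,1]]}}

```text
clock: 11.15
eef_pos: [596.3, -168.3, 41.5]
eef_rot: [3.14, 0.004, 1.772]
wrist_force: [1.6, -13.1, -0.3]
finger_gap: 0.6
finger_force: 6.6
```

```bash
python3 -c "
from h import *
s,im=wpic('w5'); meas(s,im); line(s,im)"
```

```text
tcp [ 596.3 -168.3   41.5] stage [[  21.7 -104.6]] yaw 101.55 F [  1.58 -13.14  -0.29] gap 0.6 t 11.15
green stage c [21.3  2.1] [84.8 54.5] 90.0
 white [210.  99.] min [-77.7  -2.5] max [-8.2 -0.1]
 white [398. 140.] min [ 53.2 -50.9] max [68.9  0.4]
 white [374.  89.] min [45.1  1.3] max [50.5  3.1]
 white [275.  89.] min [-7.7  0.9] max [-1.7  3. ]
 white [397.  46.] min [53.1  2.3] max [68.8 53.7]
 red [325. 177.] min [  8.5 -49. ] max [ 34.8 -42.6]
 red [301. 140.] min [  4.5 -30.9] max [ 13.9 -21.4]
 red [348.  52.] min [28.9 14.9] max [38.3 26.1]
 blue [325. 236.] min [  4.  -99.1] max [ 39.4 -55.4]
 blue [305.  40.] min [ 4.1 19.5] max [19.2 32.2]
line y@12: -0.26 388
mark y@20 -11 [-7.3   0.55] 58
mark y@20 42 [46.98  2.17] 32
 fence? [ 51.6 -49.8] [66.6 -1. ]
 fence? [51.4  0.7] [66.5 49.7]
```

The board is now +2.4 mm left of the line and square. I back out, re-seat its near edge gently against the fence, and then do the left stop.

{"name": "servo_tool", "arguments": {"rows": [[0,0,0,1,-4.9,0,1],[0,0,0,1.4,-6.9,0,1],[0,0,0,0,0,40,1],[0,0,0,0,0,40,1],[0,0,0,-21,25.5,0,1],[0,0,0,-21,25.5,0,1],[0,0,0,-21,25.5,0,1],[0,0,0,-21,25.5,0,1],[0,0,0,0,0,-45,1],[0,0,0,0,0,-40,1],[0,0,0,0,0,-18,1],[0,0,0,0,0,0,1]]}}

```text
clock: 12.7
eef_pos: [513.9, -76.3, 17.1]
eef_rot: [-3.14, -0.001, 1.773]
wrist_force: [0.0, 0.3, -0.6]
finger_gap: 0.5
finger_force: 0.0
```

```bash
python3 -c "
from h import *
s,im=wpic('w6'); meas(s,im); line(s,im)"
```

```text
tcp [513.9 -76.3  17.1] stage [[-40.5   2.1]] yaw 101.57 F [ 0.03  0.25 -0.6 ] gap 0.5 t 12.7
green stage c [21.9  1.4] [55.2 85.7] 0.2
 white [503. 334.] min [ 56.6 -47. ] max [72.8 -6.1]
 white [395. 296.] min [-6.8  0.3] max [-1.3  2.7]
 white [487. 294.] min [45.4  0.4] max [51.3  2.8]
 white [347. 312.] min [-38.1 -35.6] max [-10.   11.3]
 white [299. 310.] min [-79.9 -35.6] max [-42.2  11.9]
 white [516. 250.] min [48.8 -3.9] max [72.7 50.9]
 white [446. 165.] min [13.3 65.5] max [24.5 75.1]
 red [446. 366.] min [ 23.1 -43. ] max [ 33.5 -38.5]
 red [471. 266.] min [27.6 12.4] max [41.4 25.5]
 red [453. 122.] min [ 6.2 87.6] max [33.8 94. ]
 blue [447. 415.] min [ 24.6 -90.1] max [ 38.9 -62.5]
 blue [430. 250.] min [ 1.4 23.6] max [17.8 36. ]
 blue [454.  41.] min [  2.7 114.4] max [ 38.6 148.9]
line y@12: -0.53 1362
mark y@20 -11 [-6.22  1.77] 40
mark y@20 42 [47.1   1.42] 23
 fence? [ 51.1 -39.9] [66.5 -1.2]
 fence? [43.8  0.8] [66.4 52.6]
```

{"name": "servo_tool", "arguments": {"rows": [[0,0,0,4.9,1,0,1],[0,0,0,4.9,1,0,1],[0,0,0,4.9,1,0,1],[0,0,0,1.96,0.4,0,1],[0,0,0,0.98,0.2,0,1],[0,0,0,0,0,0,1]]}}

```text
clock: 13.5
eef_pos: [531.6, -72.7, 17.4]
eef_rot: [-3.141, -0.0, 1.773]
wrist_force: [0.7, 0.1, 0.5]
finger_gap: 0.2
finger_force: 0.0
```

{"name": "servo_tool", "arguments": {"rows": [[0,0,0,0.98,0.2,0,1],[0,0,0,0,0,0,1]]}}

```text
clock: 13.75
eef_pos: [532.7, -72.5, 17.5]
eef_rot: [3.142, 0.0, 1.773]
wrist_force: [0.7, 0.3, 0.0]
finger_gap: 0.6
finger_force: 0.0
```

{"name": "servo_tool", "arguments": {"rows": [[0,0,0,0.98,0.2,0,1],[0,0,0,0,0,0,1]]}}

```text
clock: 14.0
eef_pos: [533.7, -72.3, 17.5]
eef_rot: [3.142, 0.0, 1.773]
wrist_force: [-0.4, -0.6, 0.1]
finger_gap: 0.6
finger_force: 0.0
```

{"name": "servo_tool", "arguments": {"rows": [[0,0,0,0.98,0.2,0,1],[0,0,0,0,0,0,1]]}}

```text
clock: 14.25
eef_pos: [534.7, -72.1, 17.4]
eef_rot: [3.142, -0.0, 1.773]
wrist_force: [0.5, -0.0, -0.1]
finger_gap: 0.4
finger_force: 0.0
```

{"name": "servo_tool", "arguments": {"rows": [[0,0,0,0.7,0.15,0,1],[0,0,0,0,0,0,1]]}}

```text
clock: 14.5
eef_pos: [535.4, -71.9, 17.5]
eef_rot: [3.142, 0.0, 1.773]
wrist_force: [0.6, -0.7, 1.4]
finger_gap: 0.4
finger_force: 0.0
```

{"name": "servo_tool", "arguments": {"rows": [[0,0,0,0.98,0.2,0,1],[0,0,0,0,0,0,1]]}}

```text
clock: 14.75
eef_pos: [536.4, -71.7, 17.4]
eef_rot: [3.142, -0.0, 1.773]
wrist_force: [0.4, 0.0, 1.0]
finger_gap: 0.4
finger_force: 0.0
```

{"name": "servo_tool", "arguments": {"rows": [[0,0,0,0.98,0.2,0,1],[0,0,0,0,0,0,1]]}}

```text
clock: 15.0
eef_pos: [537.4, -71.5, 17.4]
eef_rot: [3.142, 0.0, 1.773]
wrist_force: [-0.5, 0.2, 0.1]
finger_gap: 0.9
finger_force: 0.0
```

{"name": "servo_tool", "arguments": {"rows": [[0,0,0,0.7,0.15,0,1],[0,0,0,0,0,0,1]]}}

```text
clock: 15.25
eef_pos: [538.0, -71.4, 17.5]
eef_rot: [3.142, 0.0, 1.773]
wrist_force: [-0.5, -0.2, -0.3]
finger_gap: 0.4
finger_force: 0.0
```

```bash
python3 -c "
from h import *
s,im=wpic('w7'); meas(s,im)"
```

```text
tcp [538.  -71.4  17.5] stage [[-15.9   2.1]] yaw 101.57 F [-0.47 -0.21 -0.27] gap 0.4 t 15.25
green stage c [21.8  1.5] [54.8 85.2] 0.3
 white [463. 337.] min [ 55.2 -47.4] max [71.4 -6.1]
 white [445. 294.] min [45.4  0.5] max [51.2  2.4]
 white [340. 317.] min [-13.5 -35.9] max [ 2.4 11.7]
 white [283. 306.] min [-78.7 -35.9] max [-17.5  11.7]
 white [474. 251.] min [49.7 -4. ] max [71.2 50.8]
 white [400. 163.] min [14.5 65.4] max [25.5 75.1]
 red [425. 267.] min [28.1 12.7] max [40. 26.]
 red [404. 119.] min [ 7.3 87.6] max [33.9 93.9]
 blue [381. 250.] min [ 2.6 23.6] max [18.4 36.3]
 blue [404.  37.] min [  2.9 114.4] max [ 38.8 146.5]
```

{"name": "servo_tool", "arguments": {"rows": [[0,0,0,0.98,0.2,0,1],[0,0,0,0,0,0,1]]}}

```text
clock: 15.55
eef_pos: [539.0, -71.2, 17.4]
eef_rot: [3.142, -0.0, 1.773]
wrist_force: [0.6, 0.1, -0.7]
finger_gap: 0.6
finger_force: 0.0
```

{"name": "servo_tool", "arguments": {"rows": [[0,0,0,0.98,0.2,0,1],[0,0,0,0,0,0,1]]}}

```text
clock: 15.8
eef_pos: [539.8, -71.0, 17.4]
eef_rot: [-3.141, -0.0, 1.773]
wrist_force: [-1.1, -0.4, 0.8]
finger_gap: 0.6
finger_force: 1.0
```

{"name": "servo_tool", "arguments": {"rows": [[0,0,0,0.7,0.15,0,1],[0,0,0,0,0,0,1]]}}

```text
clock: 16.05
eef_pos: [539.9, -70.9, 17.2]
eef_rot: [-3.14, -0.0, 1.773]
wrist_force: [-6.7, -1.9, 2.5]
finger_gap: 0.3
finger_force: 3.3
```

Re-seated at 6.7 N; the board was still flush. Next, the left lug.

{"name": "servo_tool", "arguments": {"rows": [[0,0,0,-4.9,-1,0,1],[0,0,0,-4.9,-1,0,1],[0,0,0,0,0,50,1],[0,0,0,0,0,50,1],[0,0,-10,1,19.5,0,1],[0,0,-10,1,19.5,0,1],[0,0,-10,1,19.5,0,1],[0,0,-10,1,19.5,0,1],[0,0,-10,1,19.5,0,1],[0,0,-10,1,19.5,0,1],[0,0,-10,1,19.5,0,1],[0,0,-10,1,19.5,0,1],[0,0,-10,1,19.2,0,1],[0,0,0,0,0,-35,1],[0,0,0,0,0,-30,1],[0,0,0,0,0,-12,1],[0,0,0,0,0,0,1]], "grip_force": 40}}

```text
clock: 18.18
eef_pos: [539.8, 102.3, 40.4]
eef_rot: [-3.141, 0.001, 0.202]
wrist_force: [0.1, 0.6, 0.5]
finger_gap: 0.3
finger_force: 0.0
```

```bash
python3 -c "
from h import *
s,im=wpic('w8'); meas(s,im); line(s,im)"
```

```text
tcp [539.8 102.3  40.4] stage [[ 20.7 171.8]] yaw 11.56 F [0.06 0.58 0.51] gap 0.3 t 18.175
green stage c [20.9  1.1] [55.2 86. ] 0.0
 white [589. 317.] min [-13.8 -24.7] max [-12.1 -20.3]
 white [556. 336.] min [-43.6   4.3] max [-8.   7.6]
 white [568. 310.] min [-8.5 -0.4] max [-2.2  1.6]
 white [480. 274.] min [18.7 68.9] max [29.7 85.4]
 white [617. 224.] min [ 49.5 -59.5] max [ 65.4 -10.2]
 white [560. 222.] min [44.2 -8.5] max [67.2 54.1]
 red [606. 292.] min [  2.  -38.2] max [ 15.3 -18.1]
 red [460. 279.] min [ 8.9 88.1] max [37.4 97.7]
 red [623. 272.] min [  9.2 -48.7] max [ 37.  -37.1]
 red [564. 261.] min [26.8  9.9] max [39.2 27.1]
 blue [546. 292.] min [ 5.9 25.3] max [23.3 40.8]
 blue [385. 279.] min [  4.2 115.1] max [ 43.6 157.8]
line y@12: -0.65 100
mark y@20 -11 [-7.23  2.7 ] 32
mark y@20 42 [46.18  0.78] 17
 fence? [ 51.7 -48. ] [67.3 -1.1]
 fence? [47.   0.5] [68.8 60. ]
```

{"name": "servo_tool", "arguments": {"rows": [[0,0,0,0.8,-3.9,0,1],[0,0,0,0.8,-3.9,0,1],[0,0,0,0.8,-3.9,0,1],[0,0,0,0.8,-3.9,0,1],[0,0,0,0.8,-3.9,0,1],[0,0,0,0.8,-3.9,0,1],[0,0,0,0.8,-3.9,0,1],[0,0,0,0.8,-3.9,0,1],[0,0,0,0.8,-3.9,0,1],[0,0,0,0.8,-3.9,0,1],[0,0,0,0.8,-3.9,0,1],[0,0,0,0.4,-1.96,0,1],[0,0,0,0,0,0,1]]}}

```text
clock: 19.85
eef_pos: [549.5, 58.5, 41.5]
eef_rot: [-3.14, -0.002, 0.202]
wrist_force: [-1.8, 11.0, 3.7]
finger_gap: 0.3
finger_force: 5.3
```

```bash
python3 -c "
from h import *
s,im=wpic('w9'); meas(s,im); line(s,im)
cv2.imwrite('pics/c9.png',cv2.resize(im[160:400,240:640],(800,480),interpolation=cv2.INTER_CUBIC))"
```

```text
tcp [549.5  58.5  41.5] stage [[ 21.5 127. ]] yaw 11.58 F [-1.8  11.03  3.73] gap 0.3 t 19.85
green stage c [21.   1.1] [55.3 85.6] 0.3
 white [505. 341.] min [-43.8   2.6] max [-8.1  5.8]
 white [515. 315.] min [-8.4 -0.3] max [-2.4  2.5]
 white [570. 223.] min [ 49.5 -59.1] max [65.4 -7.8]
 white [499. 221.] min [44.7 -6.2] max [67.2 52.5]
 red [557. 296.] min [  1.6 -36.9] max [ 15.8 -18.9]
 red [450. 279.] min [ 8.9 49.1] max [37.3 58.7]
 red [579. 275.] min [  8.8 -48.8] max [ 37.5 -38.2]
 red [504. 263.] min [26.6 11.5] max [38.8 26.4]
 blue [486. 296.] min [ 5.8 24.4] max [23.2 38.5]
 blue [381. 275.] min [ 4.1 76.3] max [ 44.  118.2]
 blue [608. 272.] min [  4.3 -97.6] max [ 44.6 -43.2]
line y@12: -0.62 114
mark y@20 -11 [-7.05  2.23] 42
mark y@20 42 [46.67  1.1 ] 22
 fence? [ 51.9 -50. ] [67.3 -1.2]
 fence? [47.4  0.3] [68.7 56.2]
```

View pics/c9.png

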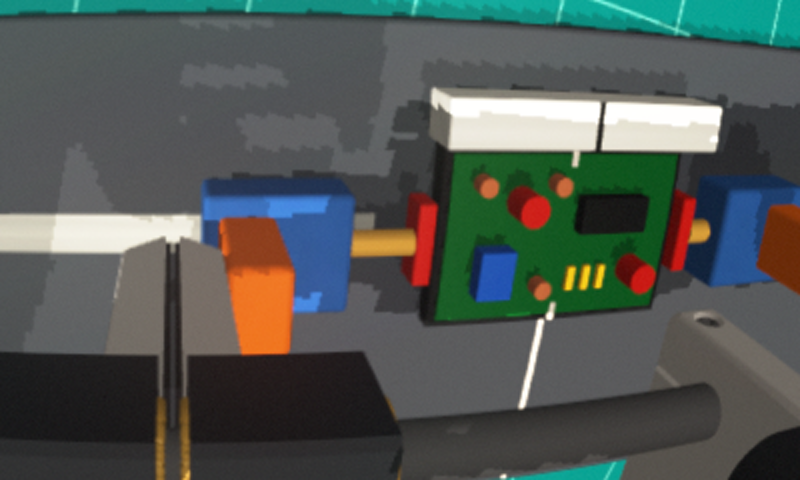

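The left pad (420,240) is 2–3 mm from the board's edge (435,240). Now I go in small steps, feeling for force.

{"name": "servo_tool", "arguments": {"rows": [[0,0,0,0.1,-0.5,0,1],[0,0,0,0.1,-0.5,0,1],[0,0,0,0.1,-0.5,0,1],[0,0,0,0.1,-0.5,0,1]]}}

```text
clock: 20.4
eef_pos: [549.8, 56.8, 41.5]
eef_rot: [-3.14, -0.002, 0.202]
wrist_force: [-1.7, 12.7, 5.7]
finger_gap: 0.3
finger_force: 6.5
```

{"name": "servo_tool", "arguments": {"rows": [[0,0,0,0.1,-0.5,0,1],[0,0,0,0.1,-0.5,0,1]]}}

```text
clock: 20.65
eef_pos: [550.0, 55.9, 41.5]
eef_rot: [-3.139, -0.002, 0.202]
wrist_force: [-2.1, 14.0, 4.8]
finger_gap: 0.6
finger_force: 7.1
```

{"name": "servo_tool", "arguments": {"rows": [[0,0,0,0.1,-0.5,0,1],[0,0,0,0.1,-0.5,0,1]]}}

```text
clock: 20.9
eef_pos: [550.2, 55.0, 41.5]
eef_rot: [-3.139, -0.002, 0.202]
wrist_force: [-2.5, 14.4, 5.1]
finger_gap: 0.3
finger_force: 7.4
```

{"name": "servo_tool", "arguments": {"rows": [[0,0,0,0.1,-0.5,0,1],[0,0,0,0.1,-0.5,0,1]]}}

```text
clock: 21.15
eef_pos: [550.4, 54.1, 41.5]
eef_rot: [-3.139, -0.002, 0.202]
wrist_force: [-1.5, 15.2, 4.7]
finger_gap: 0.5
finger_force: 7.7
```

```bash
python3 -c "
from h import *
s,im=wpic('w10'); meas(s,im); line(s,im)"
```

```text
tcp [550.4  54.1  41.5] stage [[ 21.4 122.5]] yaw 11.58 F [-1.49 15.2   4.68] gap 0.5 t 21.15
green stage c [21.   0.3] [55.3 85.4] 0.1
 white [500. 342.] min [-43.3   2.5] max [-8.4  5.6]
 white [510. 316.] min [-8.1 -0.9] max [-2.8  1.8]
 white [564. 223.] min [ 49.3 -58.8] max [65.3 -7.5]
 white [492. 221.] min [44.7 -5.8] max [67.  52.4]
 red [553. 297.] min [  1.8 -36.9] max [ 15.4 -19.8]
 red [448. 280.] min [ 8.9 46.1] max [37.3 55.6]
 red [575. 275.] min [  8.9 -49.5] max [ 37.5 -39.1]
 red [499. 263.] min [26.7 10.7] max [38.9 25.5]
 blue [481. 297.] min [ 5.7 23.5] max [23.3 37.4]
 blue [381. 275.] min [ 4.1 71.9] max [ 44.  113.7]
 blue [607. 272.] min [  4.4 -99. ] max [ 44.1 -43.9]
line y@12: -0.62 118
mark y@20 -11 [-7.64  1.85] 42
mark y@20 42 [46.6   0.23] 22
 fence? [ 51.8 -50. ] [67.3 -1. ]
 fence? [47.4  0.4] [68.6 55.9]
```

The left block moved 4.4 mm, its pad 3.0 and the board 0.8, so each pad is compressed about 1.1 mm. I push 2.5 mm more, in steps.

{"name": "servo_tool", "arguments": {"rows": [[0,0,0,0.1,-0.5,0,1],[0,0,0,0.1,-0.5,0,1],[0,0,0,0.1,-0.5,0,1]]}}

```text
clock: 21.58
eef_pos: [550.7, 52.7, 41.5]
eef_rot: [-3.139, -0.002, 0.202]
wrist_force: [-2.1, 15.7, 5.4]
finger_gap: 0.3
finger_force: 8.1
```

{"name": "servo_tool", "arguments": {"rows": [[0,0,0,0.1,-0.5,0,1],[0,0,0,0.1,-0.5,0,1]]}}

```text
clock: 21.82
eef_pos: [550.9, 51.8, 41.5]
eef_rot: [-3.139, -0.002, 0.202]
wrist_force: [-2.9, 16.0, 4.8]
finger_gap: 0.4
finger_force: 8.4
```

```bash
python3 -c "
from h import *
s,im=wpic('w11'); meas(s,im); line(s,im)"
```

```text
tcp [550.9  51.8  41.5] stage [[ 21.5 120.1]] yaw 11.59 F [-2.9  15.98  4.82] gap 0.4 t 21.825
green stage c [20.8 -0.9] [54.9 85.4] 0.0
 white [497. 342.] min [-43.    2.4] max [-8.2  5.6]
 white [509. 316.] min [-8.6 -2.3] max [-2.7  0.2]
 white [638. 263.] min [  26.9 -119.2] max [  29.4 -114.5]
 white [561. 223.] min [ 49.4 -58.7] max [65.3 -7.3]
 white [489. 221.] min [44.8 -5.8] max [67.  51.9]
 red [552. 297.] min [  2.  -38.2] max [ 15.4 -20.8]
 red [446. 280.] min [ 9.  44.8] max [37.3 54.3]
 red [574. 275.] min [  9.  -50.9] max [ 37.6 -40.3]
 red [497. 264.] min [26.8  9.7] max [38.9 24.3]
 blue [479. 297.] min [ 5.7 22.2] max [23.3 36.1]
 blue [381. 275.] min [ 4.2 69.5] max [ 44.1 111.3]
 blue [605. 271.] min [  4.4 -99.2] max [ 44.2 -44.5]
line y@12: -0.62 114
mark y@20 -11 [-7.42  1.04] 40
mark y@20 42 [46.79 -0.86] 22
 fence? [ 51.8 -50. ] [67.3 -1.1]
 fence? [47.5  0.4] [68.6 55.7]
```

Both pads are compressed about 2.3–2.5 mm and the board is near centre. I let go and check from directly above.

{"name": "servo_tool", "arguments": {"rows": [[0,0,0,-0.6,2.9,0,1],[0,0,0,-1.4,6.9,0,1],[0,0,0,0,0,35,1],[0,0,0,0,0,35,1],[0,0,0,-15,-36,0,1],[0,0,0,-15,-36,0,1],[0,0,0,-15,-36,0,1],[0,0,0,-15,-36,0,1],[0,0,0,0,0,0,1],[0,0,0,0,0,0,1]]}}

```text
clock: 23.12
eef_pos: [488.8, -83.9, 110.6]
eef_rot: [3.141, -0.0, 0.202]
wrist_force: [-0.6, -0.4, -0.1]
finger_gap: 0.3
finger_force: 0.0
```

```bash
python3 -c "
from h import *
s,im=wpic('w12'); meas(s,im); line(s,im)
cv2.imwrite('pics/c12.png',cv2.resize(im[50:290,120:520],(800,480),interpolation=cv2.INTER_CUBIC))"
```

```text
tcp [488.8 -83.9 110.6] stage [[-66.6  -0.3]] yaw 11.56 F [-0.59 -0.38 -0.11] gap 0.3 t 23.125
green stage c [21.7 -0.3] [54.5 84.5] 0.4
 white [325. 212.] min [-78.9  -1.9] max [-1.7  1. ]
 white [325.  93.] min [45.  -1.3] max [50.9  0.9]
 white [361.  76.] min [ 53.2 -51.9] max [68.8 -1.3]
 white [288.  77.] min [52.8  0.8] max [68.6 51.5]
 red [365. 146.] min [  5.2 -33.8] max [ 13.8 -23.8]
 red [258. 131.] min [ 8.6 44. ] max [34.  50.5]
 red [391. 130.] min [  8.5 -51.1] max [ 34.6 -44.3]
 red [298. 112.] min [29.4 13.4] max [38.7 22.6]
 blue [288. 144.] min [ 3.9 19.3] max [18.8 30.6]
 blue [202. 133.] min [ 3.6 65.3] max [ 39.  110.2]
 blue [432. 132.] min [  3.9 -99.1] max [ 39.5 -54.9]
line y@12: -0.79 285
mark y@20 -11 [-7.13 -0.47] 36
mark y@20 42 [46.96 -0.52] 19
 fence? [51.2  0.8] [66.6 49.6]
 fence? [ 51.6 -50. ] [66.8 -1.3]
```

View pics/c12.png

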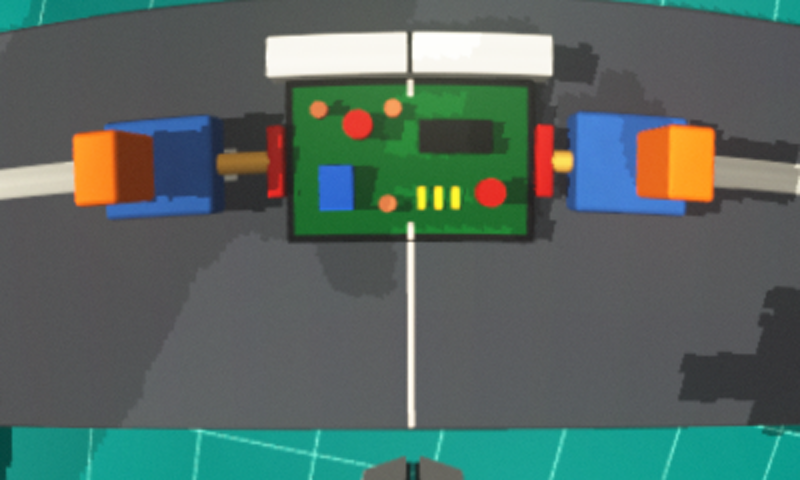

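Top-down check: the board is flush on the fence. Its marks at crop (410,88) and (410,230) lie on the centre line at (411,320), within about 0.3 mm. The right pad is only about 2.0 mm in and the left about 2.5 mm, so I'll add roughly 0.5 mm from the left.

{"name": "servo_tool", "arguments": {"rows": [[0,0,0,15,36,0,1],[0,0,0,15,36,0,1],[0,0,0,15,36,0,1],[0,0,0,15,36,0,1],[0,0,0,0,0,-35,1],[0,0,0,0,0,-35,1],[0,0,0,0.8,-3.9,0,1],[0,0,0,0.6,-2.9,0,1],[0,0,0,0.4,-2,0,1],[0,0,0,0,0,0,1]]}}

```text
clock: 24.42
eef_pos: [551.1, 51.9, 42.1]
eef_rot: [-3.14, -0.003, 0.202]
wrist_force: [-0.2, 8.3, 1.9]
finger_gap: 0.7
finger_force: 4.0
```

```bash
python3 -c "
from h import *
s,im=wpic('w13'); meas(s,im)" | grep -v white
```

```text
tcp [551.1  51.9  42.1] stage [[ 21.7 120.2]] yaw 11.56 F [-0.21  8.27  1.9 ] gap 0.7 t 24.425
green stage c [20.8 -1.1] [54.7 85.5] 0.2
 red [552. 297.] min [  1.8 -38.7] max [ 15.3 -21.1]
 red [446. 279.] min [ 8.9 44.5] max [37.4 54.1]
 red [574. 275.] min [  8.9 -50.9] max [ 37.5 -40.7]
 red [497. 263.] min [26.7  9.4] max [38.9 24. ]
 blue [479. 297.] min [ 5.7 22. ] max [23.2 35.9]
 blue [381. 275.] min [ 4.1 69.5] max [ 43.6 111.3]
 blue [605. 271.] min [  4.4 -99.2] max [ 44.1 -44.2]
```

{"name": "servo_tool", "arguments": {"rows": [[0,0,0,0.1,-0.5,0,1],[0,0,0,0.1,-0.5,0,1]]}}

```text
clock: 24.72
eef_pos: [551.1, 51.7, 42.1]
eef_rot: [-3.139, -0.003, 0.202]
wrist_force: [-2.4, 16.5, 2.8]
finger_gap: 0.6
finger_force: 8.3
```

{"name": "servo_tool", "arguments": {"rows": [[0,0,0,0.1,-0.4,0,1],[0,0,0,0,0,0,1]]}}

```text
clock: 24.98
eef_pos: [551.2, 51.5, 42.1]
eef_rot: [-3.139, -0.003, 0.202]
wrist_force: [-2.3, 16.4, 3.0]
finger_gap: 0.3
finger_force: 8.0
```

```bash
python3 -c "
from h import *
s,im=wpic('w14'); meas(s,im)" | grep -v white
```

```text
tcp [551.2  51.5  42.1] stage [[ 21.7 119.8]] yaw 11.59 F [-2.3  16.44  3.03] gap 0.3 t 24.975
green stage c [20.8 -1.1] [54.7 85.6] 0.4
 red [551. 297.] min [  1.9 -38.7] max [ 15.4 -21.2]
 red [446. 280.] min [ 8.5 44.6] max [37.4 53.9]
 red [573. 275.] min [  9.1 -51.1] max [ 37.7 -40.7]
 red [496. 264.] min [26.8  9.8] max [39.  23.9]
 blue [478. 297.] min [ 5.8 22. ] max [22.9 36. ]
 blue [381. 275.] min [ 4.1 69.3] max [ 43.6 111.5]
 blue [604. 271.] min [  4.4 -99.2] max [ 44.2 -44.4]
```

Moved about 0.2–0.3 mm at 16.4 N, so both pads are now well inside 2–3 mm. I retract and do a final check.

{"name": "servo_tool", "arguments": {"rows": [[0,0,0,-0.6,2.9,0,1],[0,0,0,-1.4,6.9,0,1],[0,0,0,0,0,35,1],[0,0,0,0,0,35,1],[0,0,0,-15,-36,0,1],[0,0,0,-15,-36,0,1],[0,0,0,-15,-36,0,1],[0,0,0,-15,-36,0,1],[0,0,0,0,0,0,1],[0,0,0,0,0,0,1]]}}

```text
clock: 26.28
eef_pos: [489.0, -84.3, 110.8]
eef_rot: [3.141, -0.001, 0.202]
wrist_force: [-0.5, -0.5, -0.9]
finger_gap: 0.6
finger_force: 0.0
```

```bash
python3 -c "
from h import *
s,im=wpic('w15'); meas(s,im); line(s,im); manip.sign_off()"
```

```text
tcp [489.  -84.3 110.8] stage [[-66.5  -0.7]] yaw 11.55 F [-0.47 -0.47 -0.92] gap 0.6 t 26.275
green stage c [21.5 -0.4] [54.5 84.9] 0.0
 white [324. 212.] min [-78.9  -1.6] max [-1.6  0.7]
 white [324.  94.] min [45.2 -1.7] max [50.3  0.5]
 white [360.  77.] min [ 52.9 -51.6] max [68.7 -1. ]
 white [287.  77.] min [52.8  1.2] max [68.5 51.9]
 red [364. 146.] min [  5.3 -33.5] max [ 13.9 -24.2]
 red [257. 131.] min [ 8.7 43.8] max [34.1 50.5]
 red [391. 130.] min [  8.5 -51.3] max [ 34.7 -44.1]
 red [298. 112.] min [29.5 13.1] max [38.2 22.2]
 blue [287. 144.] min [ 4. 19.] max [18.9 30.8]
 blue [202. 134.] min [ 3.5 65. ] max [ 39.  109.9]
 blue [432. 132.] min [  3.9 -99.5] max [ 39.4 -55. ]
line y@12: -0.43 280
mark y@20 -11 [-6.98 -0.51] 37
mark y@20 42 [47.12 -0.31] 19
 fence? [ 51.3 -49.8] [66.7 -1. ]
 fence? [51.2  1.1] [66.4 49.9]
the job is handed in; nothing more can be done
```

The job is handed in at 26 s: the board is flush on the fence and within about 0.3 mm of the centre line, and by camera and force estimates the left pad is pressed in about 2.6 mm and the right 2.2 mm, with the arm clear.

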